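Back the dial feed up one notch

TASK

The dial feed on the bench has run one notch too far, so one tin has gone past the pointer. With a fingertip, push the pawl's post outward to lift the pawl clear of the teeth, push the post on the wheel so that the wheel turns back (clockwise seen from above) by exactly one notch and that tin stands at the pointer again, then push the pawl fully home into the teeth. Just push the posts gently: grip and lift nothing, keep both tins riding in their nests and leave the other things on the bench alone.

Things in the scene. Friction and masses are not known exactly. Their poses are not given: they have to be found in the camera images.
- feeder: Dial feed, fixed to the bench: grey base plate 18 mm thick carrying a flat ratchet wheel, a pawl and a pointer. Origin: at bench height on the wheel's vertical axle; z up. In its frame the plate spans x -145..100, y -110..126 mm, the pawl is at the +y side, the pointer at the -y side. Over the plate only the two posts stand higher than 55 mm above the bench.
- wheel (a joint): Turn of the wheel, rad, near 0 at the start; clockwise from above (backward) is negative. Flat brass, 160 mm over its 8 saw teeth, top 40 mm above the bench; 1 notch = 0.785 rad, and one nest between small pins per notch. Stiff axle: stays where left, about 2 N at its post turns it. Pawl home, it has about 0.1 rad play either way; the pawl goes home if the wheel is within 0.1 rad of a whole notch.
- wheel_post (a point): Centre of the top of the steel post standing on the wheel, 60 mm from the axle; post 12 mm thick, top 90 mm above the bench, free of other things from 55 mm up. At wheel = 0 it stands at 202.5 deg in the feeder frame (x -55, y -23 mm); one notch back it stands at 157.5 deg (x -55, y +23 mm).
- pawl (a joint): Swing of the pawl about its upright pivot, rad: 0 = fully home with its nose between two teeth (inner stop), 0.5 = outer stop. Above about 0.22 the nose is clear of the teeth. The pivot is stiff: the pawl stays where it is left and takes about 1 N at its post to swing. Home, it blocks the wheel.
- pawl_post (a point): Centre of the top of the steel post on the pawl, 12 mm thick, top 90 mm above the bench. The pawl is a flat dark steel arm pivoted at x +58, y +94 mm in the feeder frame; its post is 56 mm from the pivot, over the nose, at x +2, y +94 mm when home. Pushed outward from the wheel (+y, clockwise about the pivot from above) it lifts the pawl; pushed back toward the wheel it brings it home.
- pointed_nest (a point): Fixed point of the feeder: the nest place that the pointer (a steel wedge over the wheel's rim at the -y side, tip 68 mm from the axle) points at, 46 mm from the axle, 40 mm above the bench (the top of the wheel).
- tin: The tin that has gone past the pointer: round white tin, 28 mm across, 12 mm high, loose in a nest on the wheel; origin at the centre of its underside, 40 mm above the bench. It starts one notch counter-clockwise of the pointer.
- second_tin: A like tin, 28 mm across, 12 mm high, loose in another nest, a quarter turn farther counter-clockwise; origin at the centre of its underside.
- thread_spool: Bystander: upright spool, 28 mm across, 30 mm high, standing on the front of the feeder's base plate.
- loupe: Bystander: black eye loupe, 42 mm across, 35 mm high, standing on the front of the feeder's base plate.
- round_tin: Bystander: round tin, 35 mm across, 12 mm high, standing on the front of the feeder's base plate.
- hammer: Bystander: small hammer lying on the bench to the left, 149 mm long, 12 mm high.
- pencil: Bystander: pencil lying on the bench to the right, 138 mm long.
- dial_gauge: Bystander: dial gauge lying on its back at the left rear, 70 x 49 x 12 mm.

How it is judged:
By the outcome, as a careful person would: the job done as asked, in the order asked, and still so for the second after the job is handed in, with the robot touching nothing.
It also fails if it takes over 61 s, if anything falls off the work surface, if the arm or the gripper's body presses on something with over 40 N, if the wrist force passes 120 N, or if a joint passes its speed limit or range.

ROBOT

A 6-joint arm with a two-finger parallel gripper is mounted at the origin on a cart in front of the work surface, level with it; the furniture and walls round the work are solid. World frame = base frame: x ahead of the robot, y to its left, z up, the work surface at z = 0. Lengths are in m, angles in rad, forces in N, time in s.
With the tool pointing down it reaches from about 0.375 to 0.975 m from the base axis. Payload 3.8 kg.
Tool frame: the origin (TCP) lies at the very end of the fingers, on their centre line; the grasp point (between the pads) lies 19 mm behind it; z points along the fingers, y is the direction in which the jaws open and shut (so a half turn about z gives the same grasp; the last joint's range is limited). The gripper opens to 85 mm and grips with 20 to 120 N. Pads are 22 mm wide; open, the fingers measure 114 mm over their backs; the gripper's body (76 mm by 85 mm) begins 54 mm behind the grasp point. The pads swing forward as they close: fully open they stand 13 mm farther back than shut.
Start: joints at [1.258, 0.264, 1.604, -0, 1.274, -0.037], TCP at [0.184, 0.649, 0.231] pointing down, gripper open.
Joint ranges: [-2.63, 2.63], [-0.94, 2.18], [0.31, 2.57], [-1.31, 4.45], [0, 2.66], [-2.55, 2.55]. Speed limits (rad/s): [2.57, 2.57, 3.14, 3.14, 3.14, 3.14].

INTERFACE

Orientations are given as a rotation vector (axis times angle).
In Python, from workcell import read_state, read_camera, camera_info, finish_job gives the robot as it stands. The module is installed in compiled form; this text tells all that it offers.
- The arm moves only by the tool play_rows, never from a script. Its argument "motion" is a list of rows, each a list of 5 numbers: the shift along the tool's x, y, z in units of 1000 mm (1.0 is 1000 mm), then the turn about the tool's z in units of 2 pi rad (1.0 is 2 pi rad), then the finger opening in mm, from 0 to 85.4. A call has 1 to 5 rows; each row shifts and turns the commanded pose from where the row before left it, along the tool's axes as they then stand; what a row does not reach is not made up. A row lasts 1/8 s, in which the tool goes at most 62.5 mm and 10.7 degrees, less where a joint would pass 70% of its speed; a pose out of reach is approached as far as the arm can. A call with a number of a shift or a turn outside -1 to 1 is refused whole. A call with a gripper value outside its range is refused whole. The fingers move at their own pace and stop on an object; "squeeze" is the grip in N (left out, the last holds). Time passes only in rows, so rows that do not move let the fingers close. It gives the time, the measured TCP pose, the force and the opening at its end, in the units of the state.
- read_state(): the state, without advancing time (a new reading comes with each control period).
- read_camera(name): name is "scene" or "top"; returns the picture (384x512x3 uint8, red, green, blue); there is no depth.
- camera_info(name): a dict with "intrinsics" (3x3 intrinsics, pixels), "dist_coeffs" ([k1, k2, p1, p2, k3] as OpenCV has them; the pictures are not rectified), "pose" (4x4, takes a point from camera to world coordinates). Camera axes: x right, y down, z forward; pixel columns grow to the right and rows downward; lengths in m; the calibration is good to about 2 mm. A picture is of the moment at which its call begins. camera_info takes no time and is no camera call.
- finish_job(): hands the job in, once; it reports no verdict.
The state is a dict: "time": time; "q": joint angles; "joint_vel": joint speeds; "joint_torque": joint torques, N m; "tool_pos": TCP position; "tcp_rot": TCP orientation; "wrist_force": force on the tool from outside, world axes, zero at the start; "torque": the same for the moment, N m; "width": opening from 0.0 (shut) to 1.0 (fully open).
Only numpy, scipy, OpenCV 4.12 (cv2) and the standard library are available. Lean on these libraries where they do the work, as an engineer would, in place of code of your own. Each camera call takes 0.05 s, during which the arm holds its last target. There are 200 camera calls.

## Working session

There is one attempt and no reset: what is moved stays moved. The work goes in short steps, Python scripts to look and compute and a tool call to move; the robot and the scene stay as the last step left them, time stands still between calls to the robot, and variables do not carry over. Pictures are saved under pics/ and viewed, about 8 in all and at most 12, crops included, and the job is handed in when it is done.

Besides the shell and the picture viewer there is one more tool, called by a JSON object that holds its "name" and its "arguments". play_rows: Moves the arm, as the interface text tells. Shifts and turns lie within -1 to 1; 1 stands for 1000 mm of shift or 2 pi rad of turn. Its arguments: {"type":"object","properties":{"motion":{"type":"array","items":{"type":"array","items":{"type":"number"}}},"squeeze":{"type":"number"}},"required":["motion"]}

```bash
mkdir -p pics; python3 - <<'E'
from workcell import *
import cv2
s=read_state();print(s)
for n in("scene","top"):
    cv2.imwrite(f"pics/{n}0.png",read_camera(n)[:,:,::-1]); print(n,camera_info(n))
E
```

```text
{'time': 0.0, 'q': array([ 1.25810476e+00,  2.64803696e-01,  1.60538221e+00, -1.56904447e-05,
        1.27372005e+00, -3.68867761e-02]), 'joint_vel': array([-0.00090709,  0.00098132,  0.00147879,  0.00103174, -0.00162179,
        0.00106625]), 'joint_torque': array([-1.08584380e-03, -5.15105438e+01, -3.67321265e+01, -1.87051201e-04,
        1.25105929e-02,  5.86309774e-07]), 'tool_pos': array([0.18358632, 0.64878195, 0.22992356]), 'tcp_rot': array([-0.4318006 , -3.11138316,  0.003582  ]), 'wrist_force': array([ 0.17569275, -0.49276816, -0.61626419]), 'torque': array([-0.00196202,  0.00647866,  0.01088659]), 'width': 0.9966269146252565}
scene {'intrinsics': array([[499.34055235,   0.        , 251.61535896],
       [  0.        , 499.34055235, 187.19629387],
       [  0.        ,   0.        ,   1.        ]]), 'dist_coeffs': array([-0.04157624,  0.        ,  0.        ,  0.        ,  0.        ]), 'pose': array([[ 0.82578384, -0.22348443,  0.51781828, -0.2069943 ],
       [-0.56331008, -0.37179338,  0.73786952, -1.05612017],
       [ 0.02761906, -0.90101298, -0.432912  ,  0.70298032],
       [ 0.        ,  0.        ,  0.        ,  1.        ]])}
top {'intrinsics': array([[433.29271229,   0.        , 245.91267494],
       [  0.        , 433.29271229, 196.07138317],
       [  0.        ,   0.        ,   1.        ]]), 'dist_coeffs': array([-0.07550696,  0.        ,  0.        ,  0.        ,  0.        ]), 'pose': array([[ 0.01736196, -0.99343253,  0.11309454,  0.40590547],
       [-0.99976372, -0.01576942,  0.01496097, -0.0394009 ],
       [-0.01307927, -0.11332757, -0.99347159,  1.40375391],
       [ 0.        ,  0.        ,  0.        ,  1.        ]])}
```

View pics/top0.png

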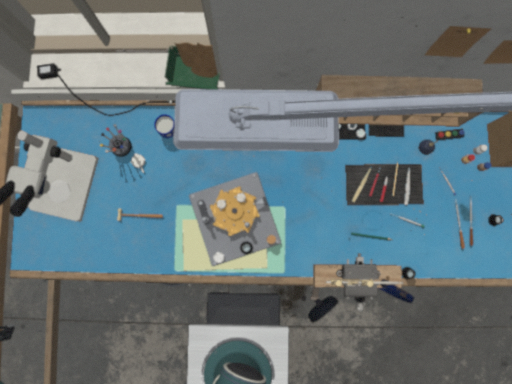

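View pics/scene0.png

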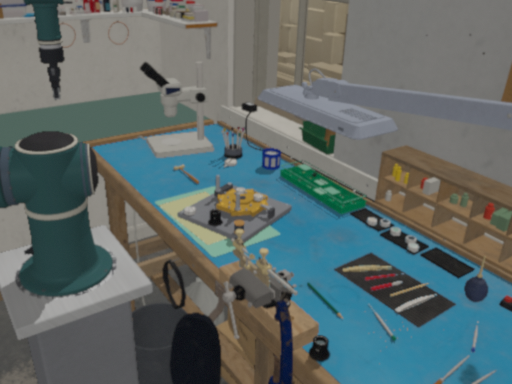

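The feeder is at top pixel (235,215) and scene pixel (240,207), with a lamp overhanging behind it. I'll enlarge both views.

```bash
python3 - <<'E'
import cv2,numpy as np
a=cv2.imread("pics/top0.png")[165:275,180:290]; b=cv2.imread("pics/scene0.png")[170:245,172:297]
a=cv2.resize(a,None,fx=5.4,fy=5.4,interpolation=cv2.INTER_CUBIC)
cv2.imwrite("pics/ca.png",a)
b=cv2.resize(b,None,fx=6.4,fy=6.4,interpolation=cv2.INTER_CUBIC)
cv2.imwrite("pics/cb.png",b)
E
```

```text
(no output)
```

View pics/ca.png

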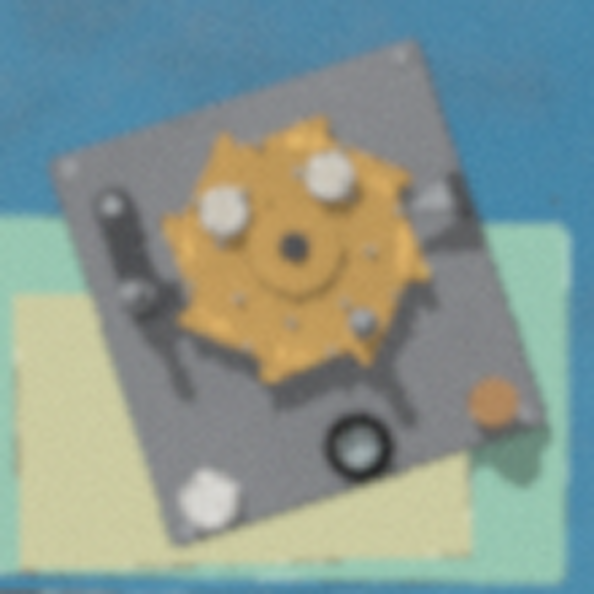

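View pics/cb.png

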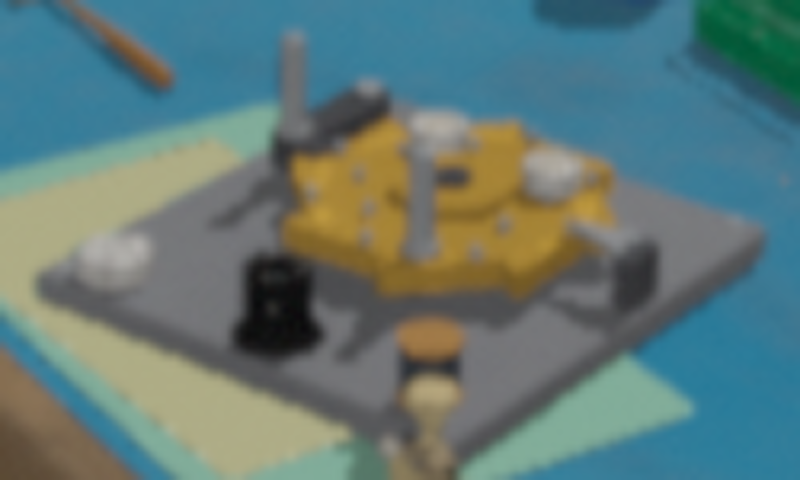

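Top crop: hub (293,247), wheel post top (362,320), pawl post top (135,293), pivot (113,205), plate corners (50,160), (415,42), (548,425), (178,545). Scene crop: pawl post top (292,35), wheel post top (424,145). Next I'll compute positions from these and check them against each other.

```bash
cat > h.py <<'E'
from workcell import *
import cv2,numpy as np
CI={n:camera_info(n) for n in("scene","top")}
def ray(n,p):
    c=CI[n];u=cv2.undistortPoints(np.array([[p]],float),c["intrinsics"],c["dist_coeffs"])[0,0]
    return c["pose"][:3,3],c["pose"][:3,:3]@np.r_[u,1]
def plane(n,p,z):
    o,d=ray(n,p);return (o+d*(z-o[2])/d[2])
def tri(pt,ps):
    o1,d1=ray("top",pt);o2,d2=ray("scene",ps)
    A=np.c_[d1,-d2];t=np.linalg.lstsq(A,o2-o1,rcond=None)[0]
    a,b=o1+t[0]*d1,o2+t[1]*d2
    return (a+b)/2,np.linalg.norm(a-b)
def proj(n,P):
    c=CI[n];T=np.linalg.inv(c["pose"]);
    return cv2.projectPoints(np.atleast_2d(P).astype(float),cv2.Rodrigues(T[:3,:3])[0],T[:3,3],c["intrinsics"],c["dist_coeffs"])[0][:,0]
ca=lambda x,y:((x+.5)/5.4-.5+180,(y+.5)/5.4-.5+165)
cb=lambda x,y:((x+.5)/6.4-.5+172,(y+.5)/6.4-.5+170)
def fit(F,W):
    F=np.array(F,float);W=np.array(W)[:,:2];f=F-F.mean(0);w=W-W.mean(0)
    th=np.arctan2((f[:,0]*w[:,1]-f[:,1]*w[:,0]).sum(),(f*w).sum())
    R=np.array([[np.cos(th),-np.sin(th)],[np.sin(th),np.cos(th)]]);t=W.mean(0)-R@F.mean(0)
    return th,R,t,W-(F@R.T+t)
E
python3 - <<'E'
from h import *
np.set_printoptions(precision=4,suppress=True)
F=np.array([(100,126),(100,-110),(-145,-110),(-145,126)])/1000
th,R,t,r=fit(F,[plane("top",ca(*p),.018) for p in[(50,160),(415,42),(548,425),(178,545)]])
print("corners top",th,t,r)
S=[plane("scene",cb(*p),.018) for p in[(763,235),(40,285)]]
th2,R2,t2,r2=fit(F[[1,3]],S);print("scene",th2,t2,r2)
print("hub",plane("top",ca(293,247),.042),tri(ca(293,247),cb(452,177)))
for n,a,b,f in(("wp",(362,320),(424,145),(-.055,-.023)),("pp",(135,293),(292,35),(.002,.094)),("pivot",(113,205),(370,88),(.058,.094))):
    P,e=tri(ca(*a),cb(*b));print(n,P,e,"exp",R@f+t,"feeder",R.T@(P[:2]-t))
E
```

```text
corners top 0.3391630287008206 [0.5146 0.0162] [[-0.0002 -0.0024]
 [-0.004   0.003 ]
 [-0.0002  0.0028]
 [ 0.0044 -0.0034]]
scene 0.3636992060941272 [0.5101 0.0096] [[-0.0044  0.0019]
 [ 0.0044 -0.0019]]
hub [0.5151 0.0183 0.042 ] (array([0.5146, 0.0181, 0.0484]), np.float64(1.9100748137268377e-05))
wp [ 0.4711 -0.0236  0.0933] 0.0010659522456970977 exp [ 0.4704 -0.0238] feeder [-0.0543 -0.023 ]
pp [0.483  0.1049 0.0927] 0.001536022087287741 exp [0.4852 0.1055] feeder [-0.0003  0.0942]
pivot [0.5375 0.1243 0.0445] 0.0005872506568260518 exp [0.538  0.1241] feeder [0.0576 0.0943]
```

```bash
cat >> h.py <<'E'
from scipy.spatial.transform import Rotation as Ro
TH=.339;O=np.array([.5147,.017]);RF=np.array([[np.cos(TH),-np.sin(TH)],[np.sin(TH),np.cos(TH)]])
def where(goal=None,z=None):
    s=read_state();p=s["tool_pos"];M=Ro.from_rotvec(s["tcp_rot"]).as_matrix()
    print("t %.2f feeder mm"%s["time"],(RF.T@(p[:2]-O)*1000).round(1),"z",(p[2]*1000).round(1),"F(feeder)",(RF.T@s["wrist_force"][:2]).round(1),s["wrist_force"][2].round(1),
      "yaw err deg %.1f"%np.degrees(np.angle(np.exp(1j*(np.arctan2(M[1,1],M[0,1])-TH-np.pi/2)))),"w",s["width"].round(2))
    if goal is not None:
        g=np.r_[O+RF@(np.array(goal)/1000),z/1000];print("tool shift mm",(M.T@(g-p)*1000).round(1),"goal",g.round(3))
E
python3 - <<'E'
from h import *
print("lamp edges",tri((178,146),(262,100)),tri((335,147),(388,130)))
where()
E
```

```text
lamp edges (array([0.6682564 , 0.15762069, 0.28187977]), np.float64(0.008927163203957205)) (array([ 0.69056782, -0.27921269,  0.30610669]), np.float64(0.07632844023082848))Traceback (most recent call last):
  File "<stdin>", line 3, in <module>
  File "h.py", line 29, in where
    "yaw err deg %.1f"%np.degrees(np.angle(np.exp(1j*(np.arctan2(M[1,1],M[0,1])-TH-np.pi/2)))),"w",s["width"].round(2))
                                                                                                   ^^^^^^^^^^^^^^^^
AttributeError: 'float' object has no attribute 'round'
```

{"name": "play_rows", "arguments": {"motion": [[0, 0, 0, -0.0245, 0], [0, 0, 0, -0.0245, 0], [0, 0, 0, -0.0245, 0], [0, 0, 0, -0.0245, 0], [0, 0, 0, 0, 0]]}}

```text
time: 0.72
tool_pos: [0.1837, 0.6491, 0.2306]
tcp_rot: [0.529, -3.096, 0.002]
wrist_force: [0.2, -0.1, -0.2]
width: 0.004
```

```bash
python3 -c "
from h import *
where([0,62],150)"
```

```text
Traceback (most recent call last):
  File "h.py", line 29, in where
    "yaw err deg %.1f"%np.degrees(np.angle(np.exp(1j*(np.arctan2(M[1,1],M[0,1])-TH-np.pi/2)))),"w",s["width"].round(2))
                                                                                                   ^^^^^^^^^^^^^^^^
AttributeError: 'float' object has no attribute 'round'
```

```bash
sed -i 's/s\["width"\].round(2)/s["width"]/' h.py; python3 -c "
from h import *
where([0,62],150)"
```

```text
t 0.72 feeder mm [-102.   706.2] z 230.6 F(feeder) [ 0.2 -0.2] -0.2 yaw err deg -0.0 w 0.004056519651743639
tool shift mm [-102.5 -644.1   81.1] goal [0.494 0.075 0.15 ]
```

{"name": "play_rows", "arguments": {"motion": [[-0.008, -0.045, 0, 0, 0], [-0.008, -0.045, 0, 0, 0], [-0.008, -0.045, 0, 0, 0], [-0.008, -0.045, 0, 0, 0], [-0.008, -0.045, 0, 0, 0]]}}

```text
time: 1.35
tool_pos: [0.297, 0.4493, 0.2311]
tcp_rot: [-0.527, 3.097, -0.0]
wrist_force: [0.7, -0.0, 1.0]
width: -0.0
```

{"name": "play_rows", "arguments": {"motion": [[-0.008, -0.045, 0, 0, 0], [-0.008, -0.045, 0, 0, 0], [-0.008, -0.045, 0, 0, 0], [-0.008, -0.045, 0.02, 0, 0], [-0.008, -0.045, 0.02, 0, 0]]}}

```text
time: 1.98
tool_pos: [0.41, 0.2507, 0.1912]
tcp_rot: [-0.526, 3.096, 0.001]
wrist_force: [0.7, 0.2, -0.5]
width: -0.003
```

{"name": "play_rows", "arguments": {"motion": [[-0.008, -0.045, 0.02, 0, 0], [-0.008, -0.045, 0.02, 0, 0], [-0.006, -0.045, 0, 0, 0], [0, -0.045, 0, 0, 0], [0, 0, 0, 0, 0]]}}

```text
time: 2.6
tool_pos: [0.4908, 0.0871, 0.1512]
tcp_rot: [0.521, -3.098, 0.001]
wrist_force: [0.4, 0.0, -1.0]
width: -0.001
```

```bash
python3 -c "
from h import *
where([0,62],63)
cv2.imwrite('pics/s1.png',cv2.resize(read_camera('scene')[100:280,130:370,::-1],None,fx=3.3,fy=3.3,interpolation=2))"
```

```text
t 2.60 feeder mm [ 0.8 74.1] z 151.2 F(feeder) [ 0.3 -0.1] -1.0 yaw err deg -0.3 w -0.0008272777864436579
tool shift mm [  0.7 -12.   88.2] goal [0.494 0.075 0.063]
```

View pics/s1.png

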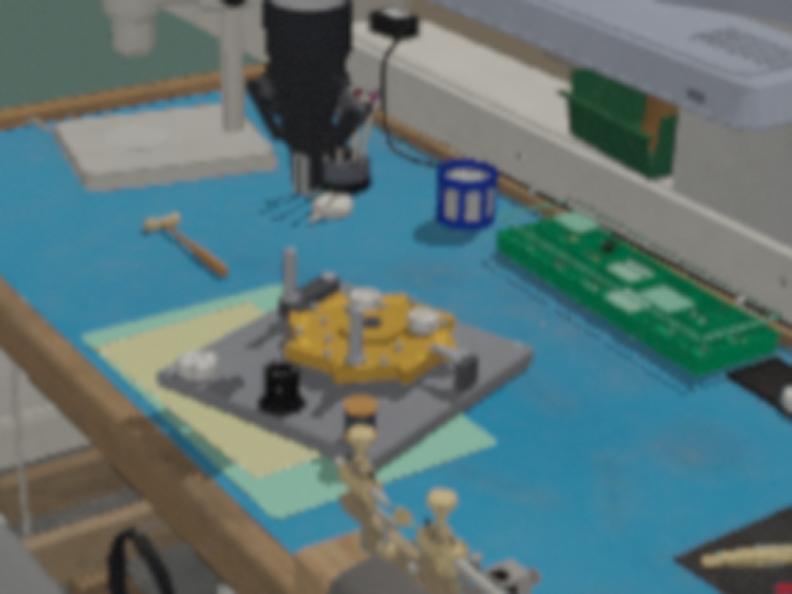

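The picture shows the shut fingertips above the pawl post at crop (305,190), with the feeder undisturbed and the lamp well behind. I'll step in by −14 mm, then descend.

```bash
python3 -c "
from h import *
print(proj('scene',read_state()['tool_pos']),'seen ~(222,158)')"
```

```text
[[222.49808668 158.12069992]] seen ~(222,158)
```

{"name": "play_rows", "arguments": {"motion": [[0.001, -0.014, 0, 0, 0], [0, 0, 0.03, 0.0005, 0], [0, 0, 0.03, 0, 0], [0, 0, 0.028, 0, 0], [0, 0, 0, 0, 0]]}}

```text
time: 3.28
tool_pos: [0.491, 0.0763, 0.061]
tcp_rot: [0.527, -3.091, -0.001]
wrist_force: [-0.6, -0.7, 0.2]
width: 0.005
```

```bash
python3 -c "
from h import *
where([0,75],63)"
```

```text
t 3.27 feeder mm [-2.6 63.8] z 61.0 F(feeder) [-0.8 -0.5] 0.2 yaw err deg -0.1 w 0.004774568316377775
tool shift mm [-2.6 11.2 -2. ] goal [0.49  0.088 0.063]
```

{"name": "play_rows", "arguments": {"motion": [[-0.003, 0.003, 0, 0, 0], [0, 0.003, 0, 0, 0], [0, 0.002, 0, 0, 0], [0, 0.002, 0, 0, 0], [0, 0.002, 0, 0, 0]]}}

```text
time: 3.9
tool_pos: [0.4927, 0.0885, 0.0635]
tcp_rot: [-0.526, 3.097, -0.0]
wrist_force: [-0.2, -0.7, -0.4]
width: -0.001
```

{"name": "play_rows", "arguments": {"motion": [[0, 0.002, 0, 0, 0], [0, 0.002, 0, 0, 0], [0, 0.002, 0, 0, 0], [0, 0.002, 0, 0, 0], [0, 0.002, 0, 0, 0]]}}

```text
time: 4.53
tool_pos: [0.4892, 0.0979, 0.0632]
tcp_rot: [0.527, -3.097, 0.0]
wrist_force: [-1.4, -1.1, 1.0]
width: 0.002
```

```bash
python3 -c "
from h import *
where([0,75],63)
cv2.imwrite('pics/t2.png',cv2.resize(read_camera('top')[165:275,180:290,::-1],None,fx=5.4,fy=5.4,interpolation=2))
cv2.imwrite('pics/s2.png',cv2.resize(read_camera('scene')[150:245,172:297,::-1],None,fx=6.3,fy=6.3,interpolation=2))"
```

```text
t 4.53 feeder mm [ 2.9 84.7] z 63.2 F(feeder) [-1.6 -0.6] 1.0 yaw err deg -0.1 w 0.002375667783448609
tool shift mm [ 2.8 -9.7  0.2] goal [0.49  0.088 0.063]
```

View pics/s2.png

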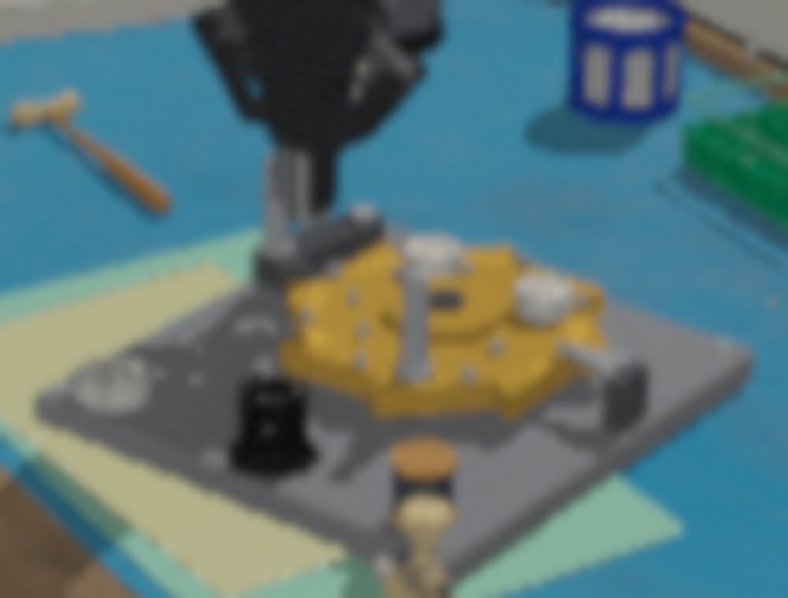

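The finger touches the pawl post and the post base has moved outward about 2.5 px, with forces around 1 N. I'll push about 15 mm farther.

{"name": "play_rows", "arguments": {"motion": [[0, 0.003, 0, 0, 0], [0, 0.003, 0, 0, 0], [0, 0.003, 0, 0, 0], [0, 0.003, 0, 0, 0], [0, 0.003, 0, 0, 0]]}}

```text
time: 5.25
tool_pos: [0.4846, 0.1122, 0.0635]
tcp_rot: [-0.527, 3.096, -0.0]
wrist_force: [1.9, -1.9, -0.3]
width: -0.004
```

{"name": "play_rows", "arguments": {"motion": [[0, 0, 0, 0, 0], [0, -0.004, 0, 0, 0], [0, -0.02, 0, 0, 0], [0, 0, -0.03, 0, 0], [0, 0, -0.03, 0, 0]]}}

```text
time: 5.88
tool_pos: [0.4913, 0.0888, 0.1231]
tcp_rot: [0.525, -3.095, -0.001]
wrist_force: [-0.1, -0.1, 0.4]
width: 0.0
```

```bash
python3 -c "
from h import *
where([-57,-56],120)
cv2.imwrite('pics/t3.png',cv2.resize(read_camera('top')[165:275,180:290,::-1],None,fx=4.5,fy=4.5,interpolation=2))
cv2.imwrite('pics/s3.png',cv2.resize(read_camera('scene')[170:245,172:297,::-1],None,fx=6.4,fy=6.4,interpolation=2))"
```

```text
t 5.88 feeder mm [ 1.8 75.5] z 123.1 F(feeder) [-0.2 -0. ] 0.4 yaw err deg -0.2 w 0.00014160122913749938
tool shift mm [  58.4 -131.6    3.2] goal [ 0.48  -0.055  0.12 ]
```

View pics/s3.png

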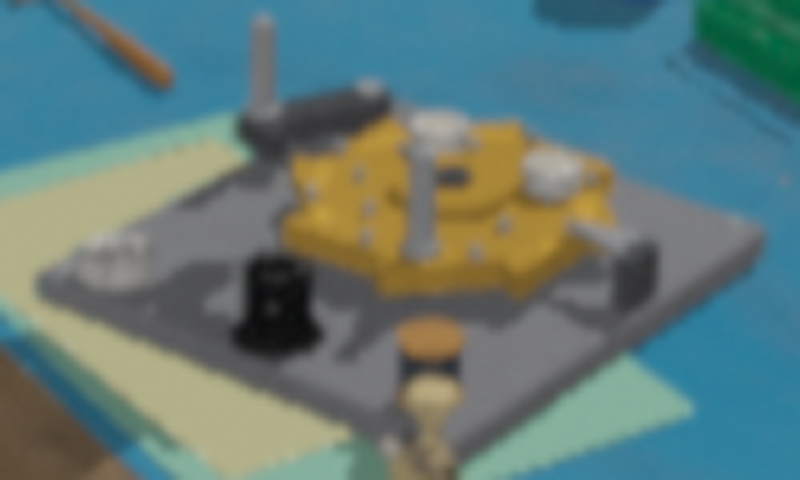

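Pawl post top is now at crop (262,17), against (292,35) before, and the arm has visibly swung out. I'll compute the angle and h from this, then move above the start of the wheel push.

```bash
python3 -c "
from h import *
for p in((292,35),(262,17)):
    f=RF.T@(plane('scene',cb(*p),.09)[:2]-O)*1000; print(f,'angle',np.arctan2(f[1]-94,58-f[0]))"
```

```text
[ 3.36864273 97.86070482] angle 0.07055100599121807
[ 10.14277585 121.844521  ] angle 0.5269481892618303
```

{"name": "play_rows", "arguments": {"motion": [[0.0195, -0.044, 0, 0, 0], [0.0195, -0.044, 0, 0, 0], [0.0195, -0.044, 0, 0, 0], [0, 0, 0, 0, 0]]}}

```text
time: 6.48
tool_pos: [0.4796, -0.0571, 0.1223]
tcp_rot: [0.519, -3.097, -0.0]
wrist_force: [0.7, -0.4, -0.3]
width: 0.005
```

```bash
python3 -c "
from h import *
where([-57,-56],63)"
```

```text
t 6.47 feeder mm [-57.8 -58.2] z 122.3 F(feeder) [ 0.6 -0.6] -0.3 yaw err deg -0.4 w 0.004815515964333587
tool shift mm [-0.9  2.2 59.3] goal [ 0.48  -0.055  0.063]
```

{"name": "play_rows", "arguments": {"motion": [[0, 0, 0.03, 0, 0], [0, 0, 0.029, 0.001, 0], [0, 0.006, 0, 0, 0], [0, 0.005, 0, 0, 0], [0, 0.003, 0, 0, 0]]}}

```text
time: 7.1
tool_pos: [0.477, -0.0411, 0.0655]
tcp_rot: [-0.519, 3.097, -0.002]
wrist_force: [-1.0, -3.5, -1.3]
width: 0.001
```

{"name": "play_rows", "arguments": {"motion": [[0, 0.003, 0, 0, 0], [0, 0.003, 0, 0, 0], [0, 0.003, 0, 0, 0], [0, 0.003, 0, 0, 0], [0, 0.003, 0, 0, 0]]}}

```text
time: 7.72
tool_pos: [0.4712, -0.027, 0.0643]
tcp_rot: [-0.517, 3.099, 0.0]
wrist_force: [0.0, -3.4, 1.0]
width: 0.001
```

{"name": "play_rows", "arguments": {"motion": [[0, 0.003, 0, 0, 0], [0, 0.003, 0, 0, 0], [0, 0.003, 0, 0, 0], [0, 0.003, 0, 0, 0], [0, 0.003, 0, 0, 0]]}}

```text
time: 8.35
tool_pos: [0.4663, -0.0128, 0.0642]
tcp_rot: [0.517, -3.099, -0.0]
wrist_force: [-1.3, -2.1, -0.6]
width: 0.003
```

```bash
python3 -c "
from h import *
where([-57,5],63)
cv2.imwrite('pics/s4.png',cv2.resize(read_camera('scene')[170:245,172:297,::-1],None,fx=6.4,fy=6.4,interpolation=2))"
```

```text
t 8.35 feeder mm [-55.6 -12. ] z 64.2 F(feeder) [-1.9 -1.5] -0.6 yaw err deg -0.5 w 0.0025554244342287924
tool shift mm [ 1.6 17.   1.2] goal [0.459 0.003 0.063]
```

View pics/s4.png

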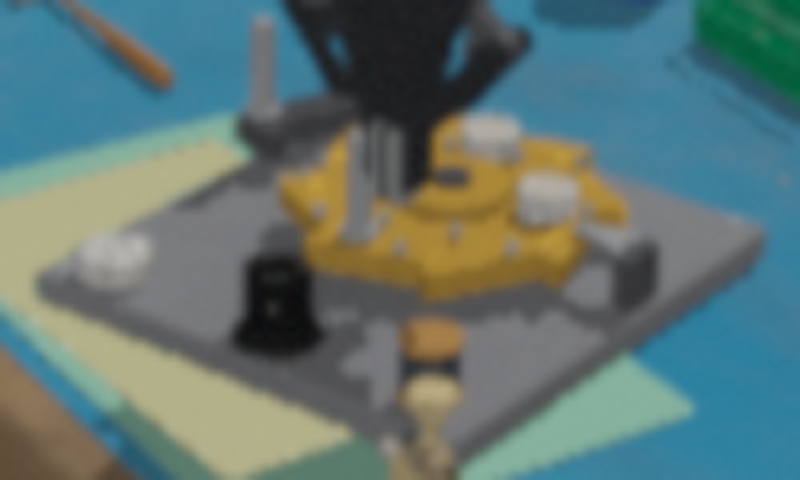

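The wheel is turning: post top is at crop (358,130) and the tins are riding along. I'll push another 14 mm, back off and measure.

{"name": "play_rows", "arguments": {"motion": [[0, 0.003, 0, 0, 0], [0, 0.003, 0, 0, 0], [0, 0.003, 0, 0, 0], [0, 0.003, 0, 0, 0], [0, 0.002, 0, 0, 0]]}}

```text
time: 9.02
tool_pos: [0.4628, 0.0004, 0.0648]
tcp_rot: [-0.517, 3.097, -0.0]
wrist_force: [2.8, -2.2, -0.5]
width: -0.004
```

{"name": "play_rows", "arguments": {"motion": [[0, 0, 0, 0, 0], [0, -0.005, 0, 0, 0], [0, -0.02, 0, 0, 0], [0, -0.04, 0, 0, 0], [0, 0, 0, 0, 0]]}}

```text
time: 9.65
tool_pos: [0.4835, -0.063, 0.0643]
tcp_rot: [0.512, -3.099, -0.0]
wrist_force: [-0.2, -0.2, -0.8]
width: -0.001
```

```bash
python3 -c "
from h import *
where([-57,0],63)
cv2.imwrite('pics/s5.png',cv2.resize(read_camera('scene')[170:245,172:297,::-1],None,fx=6.4,fy=6.4,interpolation=2))
cv2.imwrite('pics/t5.png',cv2.resize(read_camera('top')[165:275,180:290,::-1],None,fx=5.4,fy=5.4,interpolation=2))"
```

```text
t 9.65 feeder mm [-56. -65.] z 64.3 F(feeder) [-0.2 -0.1] -0.8 yaw err deg -0.6 w -0.0008132407891793907
tool shift mm [ 1.7 65.   1.3] goal [ 0.461 -0.002  0.063]
```

View pics/s5.png

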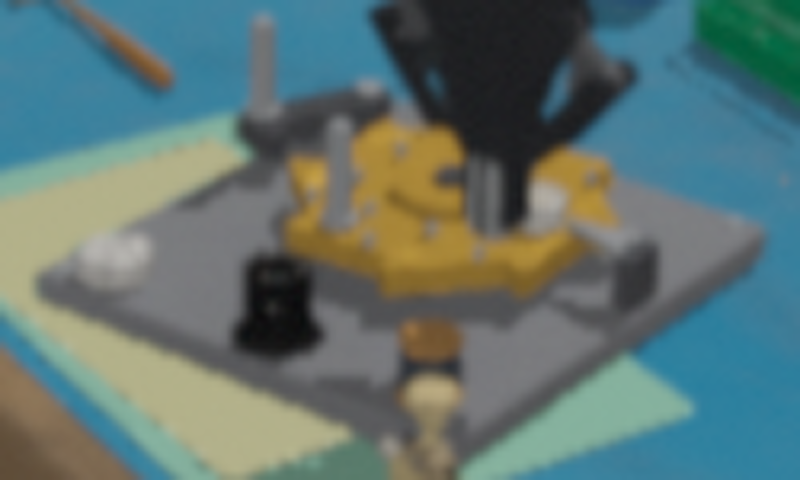

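```bash
python3 -c "
from h import *
b=[]
for p in((424,145),(340,120)):
    w=RF.T@(plane('scene',cb(*p),.09)[:2]-O)*1000; b.append(w)
print(b); c=np.array([-55.4,-23])-b[0]; f=b[1]+c; print(f,np.degrees(np.arctan2(f[1],f[0])),'want 157.5')
print('want px crop',[((q+.5-[172,170])*6.4-.5) for q in proj('scene',np.r_[O+RF@((np.array([-55.4,23])-c)/1000),.09])])
# tooth silhouette: compare lower-left yellow mask (unoccluded) with start, by rotating about scene? simple tip rows
a=cv2.cvtColor(cv2.imread('pics/cb.png'),cv2.COLOR_BGR2HSV);d=cv2.cvtColor(cv2.imread('pics/s5.png'),cv2.COLOR_BGR2HSV)
for i in(a,d):
    m=cv2.inRange(i,(15,120,70),(30,255,255)); m[:, :270]=0
    print('left',np.where(m.any(0))[0][0],'bottom row by col',[int(np.where(m[:,x])[0].max()) for x in range(290,580,30)])
"
```

```text
[array([-48.97094613, -20.10698007]), array([-52.81628782,  23.57766047])]
[-59.24534169  20.68464054] 160.7541022299526 want 157.5
want px crop [array([341.41966675, 115.6106801 ])]
left 285 bottom row by col [246, 258, 267, 290, 354, 356, 286, 285, 290, 267]
left 287 bottom row by col [247, 258, 267, 284, 352, 355, 287, 284, 290, 267]
```

Post estimates give about 160° (by image 160.8°, by finger position 159–161°), and the tooth silhouette nearly matches the start. The wheel is about 2–3 mm short, so I'll push slightly more.

{"name": "play_rows", "arguments": {"motion": [[0, 0.03, 0, 0, 0], [0, 0.025, 0, 0, 0], [0, 0.006, 0, 0, 0], [0, 0.003, 0, 0, 0], [0, 0.003, 0, 0, 0]]}}

```text
time: 10.38
tool_pos: [0.4616, 0.0017, 0.0644]
tcp_rot: [-0.517, 3.098, -0.002]
wrist_force: [1.8, -2.4, -1.4]
width: -0.001
```

```bash
python3 -c "
from h import *
where([-57,4.2],63)"
```

```text
t 10.38 feeder mm [-55.1   3.2] z 64.4 F(feeder) [ 0.9 -2.9] -1.4 yaw err deg -0.5 w -0.0007909646244583327
tool shift mm [1.9 1.  1.4] goal [0.46  0.002 0.063]
```

{"name": "play_rows", "arguments": {"motion": [[0, 0.001, 0, 0, 0], [0, -0.005, 0, 0, 0], [0, -0.02, 0, 0, 0], [0, 0, -0.035, 0, 0], [0, 0, -0.035, 0, 0]]}}

```text
time: 11.0
tool_pos: [0.4684, -0.0211, 0.1345]
tcp_rot: [0.515, -3.097, -0.001]
wrist_force: [0.8, 0.2, 0.1]
width: -0.003
```

{"name": "play_rows", "arguments": {"motion": [[-0.016, 0.045, 0, 0, 0], [-0.016, 0.045, 0, 0, 0], [-0.016, 0.045, 0, 0.0015, 0], [-0.014, 0.038, 0, 0, 0], [0, 0, 0, 0, 0]]}}

```text
time: 11.62
tool_pos: [0.472, 0.1651, 0.1344]
tcp_rot: [0.507, -3.1, -0.001]
wrist_force: [-0.4, -1.7, -0.9]
width: 0.003
```

```bash
python3 -c "
from h import *
where([6,150],63)
cv2.imwrite('pics/t6.png',cv2.resize(read_camera('top')[165:275,180:290,::-1],None,fx=5.4,fy=5.4,interpolation=2))
cv2.imwrite('pics/s6.png',cv2.resize(read_camera('scene')[170:245,172:297,::-1],None,fx=6.4,fy=6.4,interpolation=2))
for f in 'cb','s6':
    m=cv2.inRange(cv2.cvtColor(cv2.imread(f'pics/{f}.png'),cv2.COLOR_BGR2HSV),(15,120,70),(30,255,255)); m[:, :270]=0
    print('left',np.where(m.any(0))[0][0],'bottom',[int(np.where(m[:,x])[0].max()) for x in range(290,580,30)])
"
```

```text
t 11.62 feeder mm [  9.  153.9] z 134.4 F(feeder) [-0.9 -1.5] -0.9 yaw err deg -0.8 w 0.0026999522935379884
tool shift mm [ 3.  -4.  71.4] goal [0.47  0.16  0.063]
left 285 bottom [246, 258, 267, 290, 354, 356, 286, 285, 290, 267]
left 285 bottom [245, 257, 266, 291, 353, 356, 287, 285, 289, 266]
```

View pics/s6.png

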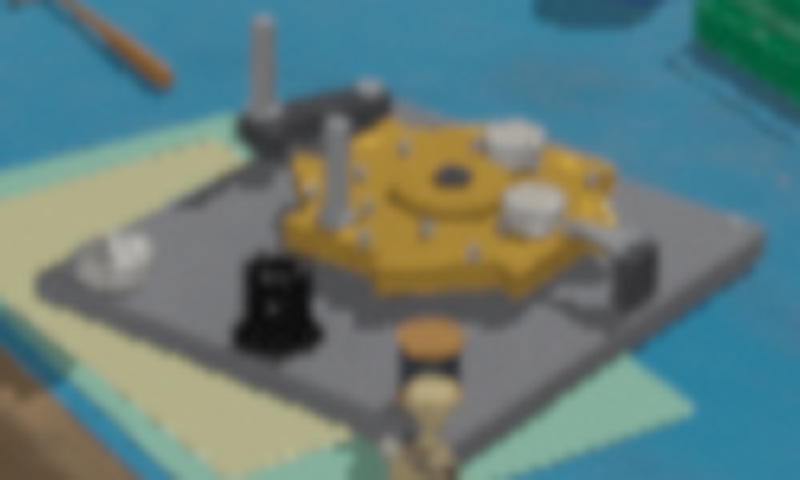

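The view shows the tin at the pointer, both tins nested, and tooth silhouettes equal to the start to within 1 crop px. Now the pawl goes home.

{"name": "play_rows", "arguments": {"motion": [[0.003, 0, 0.035, 0.002, 0], [0, 0, 0.035, 0, 0], [0, -0.005, 0, 0, 0], [0, -0.004, 0, 0, 0], [0, -0.003, 0, 0, 0]]}}

```text
time: 12.35
tool_pos: [0.4744, 0.1504, 0.0661]
tcp_rot: [-0.481, 3.101, 0.001]
wrist_force: [-1.1, 2.1, 0.5]
width: 0.005
```

{"name": "play_rows", "arguments": {"motion": [[0, -0.003, 0, 0, 0], [0, -0.003, 0, 0, 0], [0, -0.003, 0, 0, 0], [0, -0.003, 0, 0, 0], [0, -0.003, 0, 0, 0]]}}

```text
time: 12.98
tool_pos: [0.4772, 0.1363, 0.0641]
tcp_rot: [0.483, -3.104, 0.0]
wrist_force: [-2.1, 1.3, -0.4]
width: 0.001
```

{"name": "play_rows", "arguments": {"motion": [[0, -0.002, 0, 0, 0], [0, -0.002, 0, 0, 0], [0, -0.002, 0, 0, 0], [0, -0.002, 0, 0, 0], [0, 0, 0, 0, 0]]}}

```text
time: 13.6
tool_pos: [0.48, 0.1287, 0.0644]
tcp_rot: [-0.483, 3.104, -0.0]
wrist_force: [-0.6, 0.0, -0.8]
width: 0.004
```

```bash
python3 -c "
from h import *
where([2,112],63)"
```

```text
t 13.60 feeder mm [  4.4 116.9] z 64.4 F(feeder) [-0.6  0.2] -0.8 yaw err deg -1.7 w 0.0037341726705617585
tool shift mm [ 2.3 -4.9  1.4] goal [0.479 0.123 0.063]
```

Forces are small. I'll continue in 1 mm steps and watch for the stop.

{"name": "play_rows", "arguments": {"motion": [[0, -0.001, 0, 0, 0], [0, -0.001, 0, 0, 0], [0, -0.001, 0, 0, 0], [0, -0.001, 0, 0, 0]]}}

```text
time: 14.1
tool_pos: [0.4806, 0.126, 0.0643]
tcp_rot: [0.481, -3.104, -0.003]
wrist_force: [-2.5, 6.9, 1.5]
width: -0.004
```

{"name": "play_rows", "arguments": {"motion": [[0, -0.001, 0, 0, 0], [0, 0, 0, 0, 0]]}}

```text
time: 14.35
tool_pos: [0.4806, 0.1259, 0.0643]
tcp_rot: [0.481, -3.104, -0.005]
wrist_force: [-3.0, 8.2, 1.9]
width: -0.001
```

{"name": "play_rows", "arguments": {"motion": [[0, -0.001, 0, 0, 0], [0, 0, 0, 0, 0]]}}

```text
time: 14.6
tool_pos: [0.4807, 0.1257, 0.0644]
tcp_rot: [0.48, -3.104, -0.007]
wrist_force: [-3.7, 12.5, 1.5]
width: 0.001
```

```bash
python3 -c "
from h import *
where([2,112],63)"
```

```text
t 14.60 feeder mm [  4.1 113.9] z 64.4 F(feeder) [ 0.7 13. ] 1.5 yaw err deg -1.8 w 0.0006576224730787499
tool shift mm [ 2.  -1.9  1.4] goal [0.479 0.123 0.063]
```

There is a firm stop at 13 N, near the expected finger position. I'll retract and check.

{"name": "play_rows", "arguments": {"motion": [[0, 0.006, 0, 0, 0], [0, 0.025, 0, 0, 0], [0, 0.03, 0, 0, 0], [0, 0, -0.04, 0, 0], [0, 0.04, -0.04, 0, 0]]}}

```text
time: 15.22
tool_pos: [0.4511, 0.2182, 0.1447]
tcp_rot: [0.479, -3.105, 0.003]
wrist_force: [0.5, 0.4, 0.7]
width: 0.001
```

{"name": "play_rows", "arguments": {"motion": [[0, 0.05, 0, 0, 0], [0, 0.05, 0, 0, 0], [0, 0, 0, 0, 0]]}}

```text
time: 15.6
tool_pos: [0.4201, 0.3172, 0.1448]
tcp_rot: [-0.489, 3.102, 0.001]
wrist_force: [-0.8, 0.7, -0.1]
width: 0.004
```

```bash
python3 -c "
from h import *
where()
S=read_camera('scene')[170:245,172:297,::-1];T=read_camera('top')[165:275,180:290,::-1]
s=cv2.resize(S,None,fx=6.4,fy=6.4,interpolation=2);cv2.imwrite('pics/s7.png',s)
t=cv2.resize(T,None,fx=5.4,fy=5.4,interpolation=2);cv2.imwrite('pics/t7.png',t)
c=cv2.imread('pics/cb.png');a=cv2.imread('pics/ca.png')
cv2.imwrite('pics/cmp.png',np.vstack([np.hstack([c[0:290,190:590],s[0:290,190:590]]),np.hstack([a[110:410,60:460],t[110:410,60:460]])]))
# sub-pixel shift of pawl-post patch vs start
g=lambda i:cv2.cvtColor(i,cv2.COLOR_BGR2GRAY).astype(np.float32)
pt=g(c)[20:120,262:322]
for n,i in(('start',c),('now',s)):
    r=cv2.matchTemplate(g(i)[0:150,230:350],pt,cv2.TM_CCOEFF_NORMED);_,v,_,l=cv2.minMaxLoc(r);print(n,v,l)
for f in 'cb','s7':
    m=cv2.inRange(cv2.cvtColor(cv2.imread(f'pics/{f}.png'),cv2.COLOR_BGR2HSV),(15,120,70),(30,255,255)); m[:, :270]=0
    print('left',np.where(m.any(0))[0][0],'bottom',[int(np.where(m[:,x])[0].max()) for x in range(290,580,30)])
"
```

```text
t 15.60 feeder mm [ 10.6 314.6] z 144.8 F(feeder) [-0.5  0.9] -0.1 yaw err deg -1.5 w 0.0038833320366817256
start 1.0 (32, 20)
now 0.9355438947677612 (34, 20)
left 285 bottom [246, 258, 267, 290, 354, 356, 286, 285, 290, 267]
left 285 bottom [246, 257, 266, 291, 353, 357, 287, 285, 288, 266]
```

View pics/cmp.png

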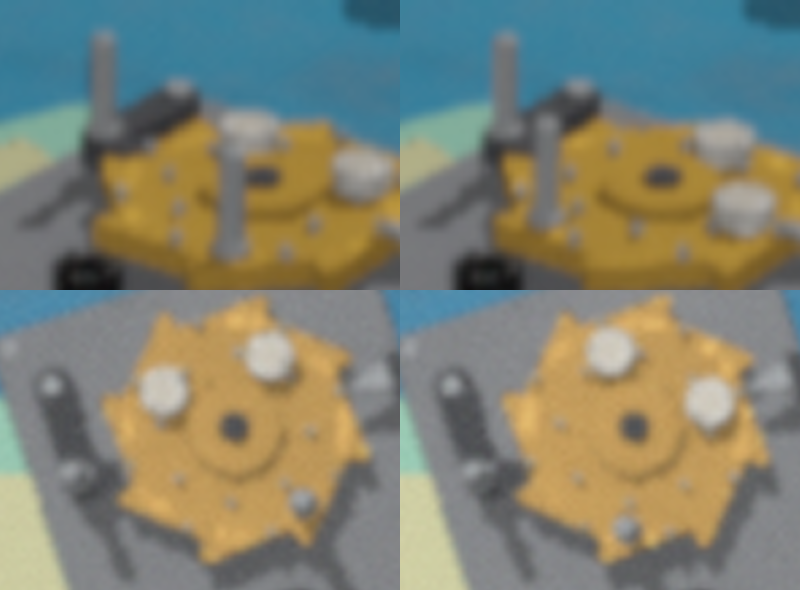

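The pawl post matches its start (home) position to within 0.3 px (slightly inward). The wheel is exactly one notch on, the tin is at the pointer and both tins are nested. I'm handing in.

```bash
python3 -c "
from workcell import *
print(finish_job())"
```

```text
the job is handed in; nothing more can be done
None
```

The job is done and handed in at about 15.6 s of the 61 s allowed. With the shut fingertips I swung the pawl out to about 0.45 rad and pushed the wheel's post back one notch. I then pushed the pawl home until it met a firm stop at 13 N, and backed the arm well clear.

**Last checks, compared with the start images:**
- **Wheel:** the tooth outline matches the start to within about 3 enlarged pixels (0.5 camera pixel), so the wheel sits on a whole notch, one notch back.
- **Tins:** both are in their nests, with the right one at the pointer.
- **Pawl:** its post is back at the home position to within about 0.3 camera pixel.
- **Other things:** the loupe, spool, round tin and hammer looked unmoved in the last full feeder view, taken just before the pawl was pushed home. I did not check the pencil or dial gauge specifically.

**Small disagreements:**
- The pawl met its stop about 2 mm before the finger position I expected. That estimate relied on an uncertain finger thickness, and the images show the pawl home.
- After the first wheel push, the post estimate gave about 160° where 157.5° was wanted. I corrected this with a further push of about 2.5 mm.

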